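Put the conical flasks back on their place board in order of size

TASK

The rinsed conical flasks are standing mixed up in the blue tray: put all four back on the white place board in order of size, each upright in the middle of its own printed ring, the smallest flask on the smallest ring and so on up to the largest. They are glass, so set them down rather than dropping them, do not tip any over, and leave the dropper bottle and the porcelain dish where they are.

Things in the scene. Friction and masses are not known exactly. Their poses are not given: they have to be found in the camera images.
- flask_25_mid (a point): 25 ml conical flask, the smallest of the four: clear glass, round foot 42 mm across, narrowing to a straight open neck 22 mm across outside and 30 mm long; 75 mm tall in all. This point is on its axis, half-way up (37.5 mm above its underside); z runs up the axis. At the start it stands upright with three others in a blue tray (320 x 230 mm, floor 5 mm thick, walls 50 mm high above the bench); take it by the neck from above
- flask_50_mid (a point): 50 ml conical flask, the second smallest of the four: clear glass, round foot 51 mm across, narrowing to a straight open neck 22 mm across outside and 33 mm long; 90 mm tall in all. This point is on its axis, half-way up (45 mm above its underside); z runs up the axis. At the start it stands upright with three others in a blue tray (320 x 230 mm, floor 5 mm thick, walls 50 mm high above the bench); take it by the neck from above
- flask_100_mid (a point): 100 ml conical flask, the second largest of the four: clear glass, round foot 64 mm across, narrowing to a straight open neck 23 mm across outside and 34 mm long; 105 mm tall in all. This point is on its axis, half-way up (52.5 mm above its underside); z runs up the axis. At the start it stands upright with three others in a blue tray (320 x 230 mm, floor 5 mm thick, walls 50 mm high above the bench); take it by the neck from above
- flask_250_mid (a point): 250 ml conical flask, the largest of the four: clear glass, round foot 85 mm across, narrowing to a straight open neck 34 mm across outside and 41 mm long; 145 mm tall in all. This point is on its axis, half-way up (72.5 mm above its underside); z runs up the axis. At the start it stands upright with three others in a blue tray (320 x 230 mm, floor 5 mm thick, walls 50 mm high above the bench); take it by the neck from above
- place_25: the smallest of four blue ring outlines with a centre cross, 48 mm across, printed in a row, in order of size, on a white place board (332 x 122 mm, 10 mm thick, fixed to the bench). Origin: centre of the ring on the board's top face; the row runs along its y axis, towards the larger rings. The place of the 25 ml flask
- place_50: the second smallest of four blue ring outlines with a centre cross, 57 mm across, printed in a row, in order of size, on a white place board (332 x 122 mm, 10 mm thick, fixed to the bench). Origin: centre of the ring on the board's top face; the row runs along its y axis, towards the larger rings. The place of the 50 ml flask
- place_100: the second largest of four blue ring outlines with a centre cross, 70 mm across, printed in a row, in order of size, on a white place board (332 x 122 mm, 10 mm thick, fixed to the bench). Origin: centre of the ring on the board's top face; the row runs along its y axis, towards the larger rings. The place of the 100 ml flask
- place_250: the largest of four blue ring outlines with a centre cross, 91 mm across, printed in a row, in order of size, on a white place board (332 x 122 mm, 10 mm thick, fixed to the bench). Origin: centre of the ring on the board's top face; the row runs along its y axis, towards the larger rings. The place of the 250 ml flask
- dropper_mid (a point): bystander: white plastic dropper bottle with a green band, 32 mm across, 92 mm tall, standing loose on the bench; point on its axis, half-way up
- dish_mid (a point): bystander: white porcelain evaporating dish, 82 mm across, 32 mm high, standing loose on the bench; point on its axis, half-way up
There are look-alikes about, which are no part of the job. What is shaped like the part that bears flask_25_mid but black or pink is not meant.

How it is judged:
At the end, for the whole second after the job is handed in: Each of the four flasks stands upright (within about 4.5 degrees) and at rest on the board, its axis within 12 mm of the centre of the ring of its own size (horizontal distance between flask_25_mid and place_25 below 0.012 m and z of flask_25_mid in the frame of place_25 between 0.0335 and 0.0415 m and angle between each of flask_25_mid, flask_50_mid, flask_100_mid, flask_250_mid's own z axis and vertical below 0.08 rad and linear speed of each of flask_25, flask_50, flask_100, flask_250 below 0.02 m/s and horizontal distance between flask_50_mid and place_50 below 0.012 m and z of flask_50_mid in the frame of place_50 between 0.041 and 0.049 m and horizontal distance between flask_100_mid and place_100 below 0.012 m and z of flask_100_mid in the frame of place_100 between 0.0485 and 0.0565 m and horizontal distance between flask_250_mid and place_250 below 0.012 m and z of flask_250_mid in the frame of place_250 between 0.0685 and 0.0765 m); the robot touches nothing.
It fails at once if a flask is tipped by more than 35 degrees (angle between any of flask_25_mid, flask_50_mid, flask_100_mid, flask_250_mid's own z axis and vertical above 0.61 rad).
It fails at once if a flask is dropped (falls free by more than about 2.5 cm) ((linear speed of flask_25 above 0.7 m/s and contact force between flask_25 and the fingers below 0.02 N) or (linear speed of flask_50 above 0.7 m/s and contact force between flask_50 and the fingers below 0.02 N) or (linear speed of flask_100 above 0.7 m/s and contact force between flask_100 and the fingers below 0.02 N) or (linear speed of flask_250 above 0.7 m/s and contact force between flask_250 and the fingers below 0.02 N)).
It fails at once if the dropper bottle or the porcelain dish is moved by more than 2 cm (distance of any of dropper_mid, dish_mid from where it was at the start of the episode above 0.02 m).
It also fails if it takes over 128 s, if anything falls off the work surface, if the arm or the gripper's body presses on something with over 40 N, if the wrist force passes 120 N, or if a joint passes its speed limit or range.

ROBOT

A 6-joint arm with a two-finger parallel gripper is mounted at the origin on the work surface. World frame = base frame: x ahead of the robot, y to its left, z up, the work surface at z = 0. Lengths are in m, angles in rad, forces in N, time in s.
With the tool pointing down it reaches from about 0.425 to 1.125 m from the base axis. Payload 14.9 kg.
Tool frame: the origin (TCP) lies on the centre line of the jaws, within the pads' length; the fingertips stand 11 mm ahead of it and the grasp point (between the pads) lies 8 mm behind it; z points along the fingers, y is the line along which they close (so a half turn about z gives the same grasp; the last joint's range is limited). The gripper opens to 91 mm and grips with 3 to 60 N. Pads are 32 mm wide; open, the fingers measure 118 mm over their backs; the gripper's body (76 mm by 178 mm) begins 60 mm behind the grasp point.
Start: joints at [1.24, 0.379, 1.734, -0, 1.028, -0.033], TCP at [0.205, 0.669, 0.225] pointing down, gripper open.
Joint ranges: [-2.77, 2.77], [-0.74, 2.19], [0, 2.66], [-1.06, 4.2], [0.31, 2.87], [-3.08, 3.08]. Speed limits (rad/s): [1.89, 1.89, 2.39, 3.14, 3.14, 3.14].

INTERFACE

Orientations are given as a rotation vector (axis times angle).
In Python, from station import arm gives the robot as it stands. The module is installed in compiled form; this text tells all that it offers.
- The arm moves only by the tool arm_command, never from a script. Its argument "increments" is one flat list of numbers, 5 for each row, row after row: the shift along the tool's x, y, z in m, then the turn about the tool's z in rad, then the closure, from 0 (fully open) to 1 (shut). A call has 1 to 12 rows; each row shifts and turns the commanded pose from where the row before left it, along the tool's axes as they then stand; what a row does not reach is not made up. A row lasts 1/8 s, in which the tool goes at most 62.5 mm and 10.7 degrees, less where a joint would pass 70% of its speed; a pose out of reach is approached as far as the arm can. A call is refused whole if a number of a shift passes 0.0625 or a number of a turn 0.188, either way. A call with a gripper value outside its range is refused whole. The fingers move at their own pace and stop on an object; "grip_force" is the grip in N (left out, the last holds). Time passes only in rows, so rows that do not move let the fingers close. It gives the time, the measured TCP pose, the force, the opening and the grip force at its end, in the units of the state.
- arm.get_state(): the state, without advancing time (a new reading comes with each control period).
- arm.get_image(name): name is "side" or "top"; returns a dict with "image" (384x512x3 uint8, blue, green, red), "camera_matrix" (3x3 intrinsics, pixels), "eye" and "orientation" of the camera in the world. Camera axes: x right, y down, z forward; pixel columns grow to the right and rows downward; lengths in m; the calibration is good to about 2 mm. A picture is of the moment at which its call begins. There is no depth.
- arm.job_done(): hands the job in; it is judged then, once.
The state is a dict: "t": time; "qpos": joint angles; "dq": joint speeds; "tau": joint torques, N m; "tcp_pos": TCP position; "ee_rot": TCP orientation; "contact_force": force on the tool from outside, world axes, zero at the start; "moment": the same for the moment, N m; "opening": finger opening in m; "grasp_force": force on a finger pad.
Only numpy, scipy, OpenCV 4.12 (cv2) and the standard library are available. Lean on these libraries where they do the work, as an engineer would, in place of code of your own. Each camera call takes 0.05 s, during which the arm holds its last target. There are 200 camera calls.

## Working session

There is one attempt and no reset: what is moved stays moved. The work goes in short steps, Python scripts to look and compute and a tool call to move; the robot and the scene stay as the last step left them, time stands still between calls to the robot, and variables do not carry over. Pictures are saved under pics/ and viewed, at most 14 in all, crops included, and the job is handed in when it is done.

Besides the shell and the picture viewer there is one more tool, called after "Call:" by a JSON object that holds its "fn" and its "kwargs", one argument or row to a line. arm_command: Moves the arm, as the interface text tells. Its arguments: {"type":"object","properties":{"increments":{"type":"array"},"grip_force":{"type":"number"}},"required":["increments"]}

```bash
mkdir -p pics
cat > h.py <<'E'
import numpy as np,cv2
from scipy.spatial.transform import Rotation as R
from station import arm
def snap(name,fn):
    d=arm.get_image(name); cv2.imwrite('pics/'+fn,d['image']); return d
def rot(d):
    o=np.array(d['orientation'],float)
    return o if o.shape==(3,3) else (R.from_rotvec(o).as_matrix() if o.size==3 else R.from_quat(o).as_matrix())
def at(d,u,v,z):
    r=rot(d)@np.linalg.inv(np.array(d['camera_matrix']))@[u,v,1]; e=np.array(d['eye'])
    return e+r*(z-e[2])/r[2]
def px(d,p):
    c=np.array(d['camera_matrix'])@rot(d).T@(np.array(p)-d['eye']); return c[:2]/c[2]
E
python3 - <<'E'
from h import *
for n in('top','side'):
    d=snap(n,n+'0.png'); print(n,d['camera_matrix'],d['eye'],d['orientation'])
s=arm.get_state();print(s)
E
```

```text
top [[380.87619832   0.         254.36238428]
 [  0.         380.87619832 190.70823988]
 [  0.           0.           1.        ]] [ 0.48563663 -0.01402614  0.99032549] [-2.16471375  2.14731299 -0.15756953]
side [[480.28134278   0.         257.16995251]
 [  0.         480.28134278 193.08670058]
 [  0.           0.           1.        ]] [0.32111327 0.89751942 0.62580656] [-0.36981946  2.55887957 -1.48493026]
{'t': 0.1, 'qpos': array([ 1.23970026e+00,  3.79350165e-01,  1.73468783e+00,  8.85776048e-06,
        1.02846632e+00, -3.33003111e-02]), 'dq': array([ 0.00030809,  0.00104609, -0.00201096,  0.00124816, -0.00182919,
       -0.00016806]), 'tau': array([ 1.56407776e-03, -7.65035820e+01, -4.35293734e+01,  6.52640755e-02,
        3.98013240e-02, -7.76333621e-06]), 'tcp_pos': array([0.20529076, 0.66889023, 0.22437511]), 'ee_rot': array([-4.66031366e-01, -3.10665937e+00,  1.40608819e-03]), 'contact_force': array([-0.3756857 , -0.62703999,  0.04367773]), 'moment': array([-0.01581588,  0.03062223, -0.01303973]), 'grasp_force': 0.0, 'opening': 0.09111962155224552}
```

View pics/top0.png

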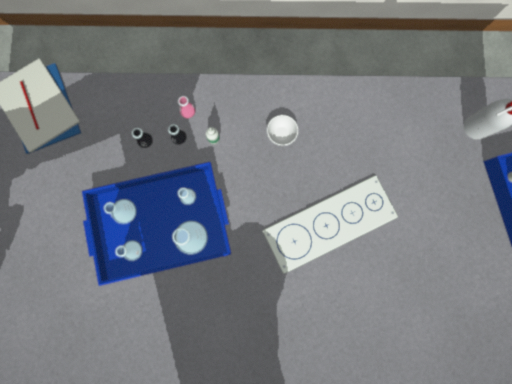

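View pics/side0.png

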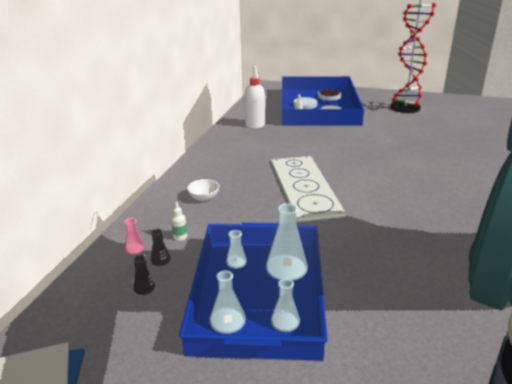

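The top view shows the tray at about (157,223), with the 250 ml flask at (190,238), the 25 ml at (187,196), and two others at (122,211) and (130,251). The rings run from (294,241) for the largest to (374,202) for the smallest. I'll enlarge both areas to read them more closely.

Run:
```python
from h import *
i=cv2.imread('pics/top0.png')
a=cv2.resize(i[165:285,80:240],None,fx=5,fy=5,interpolation=cv2.INTER_CUBIC)
cv2.imwrite('pics/tray.png',a)
a=cv2.resize(i[170:275,258:402],None,fx=5,fy=5,interpolation=cv2.INTER_CUBIC)
cv2.imwrite('pics/board.png',a)
```

```text
(no output)
```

View pics/tray.png

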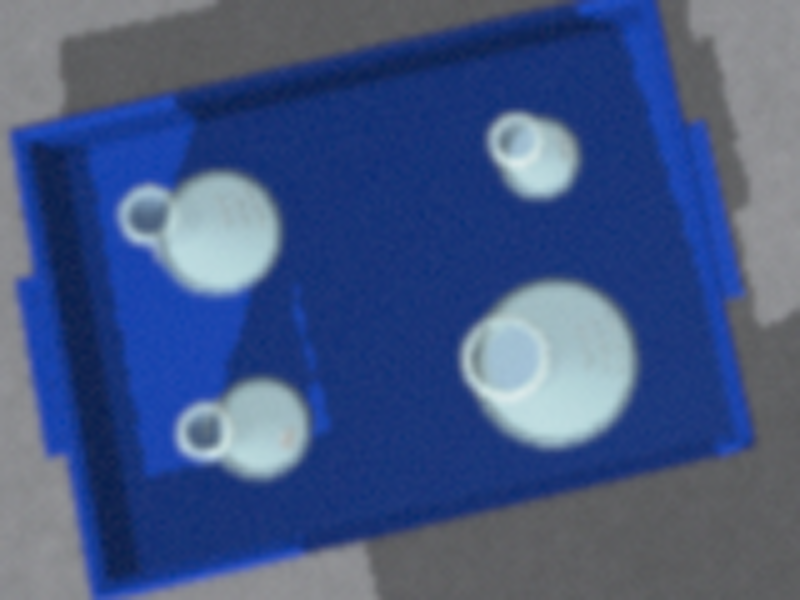

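View pics/board.png

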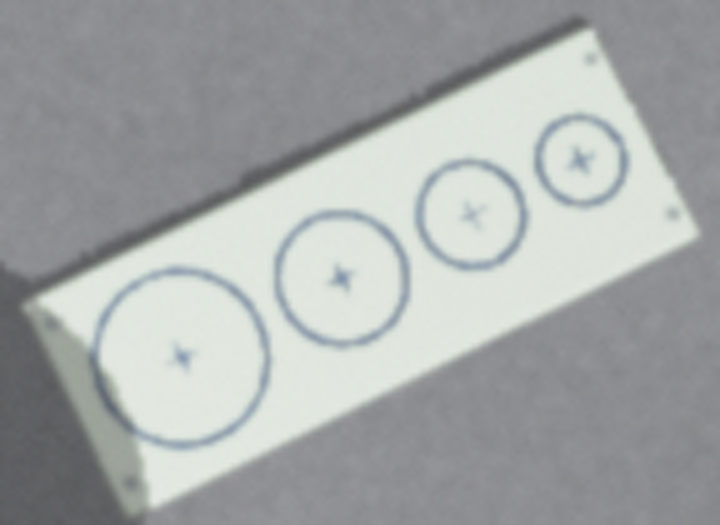

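```bash
cat >> h.py <<'E'
def tool(): 
    s=arm.get_state(); return s['tcp_pos'],R.from_rotvec(s['ee_rot']).as_matrix()
E
python3 - <<'E'
from h import *
d=arm.get_image('top')
f=lambda c,o:(c[0]/5+o[0]-.4,c[1]/5+o[1]-.4)
for n,r,ft,h in((25,(516,139),(542,158),.075),(50,(205,431),(265,428),.09),(100,(148,214),(220,233),.105),(250,(508,358),(555,363),.145)):
    print(n,at(d,*f(r,(80,165)),h+.005).round(4),at(d,*f(ft,(80,165)),.008).round(4))
P=[at(d,*f(c,(258,170)),.01) for c in((182,357),(342,278),(473,214),(581,160))]
for n,p in zip((250,100,50,25),P):print(n,p.round(4))
v=P[3]-P[0];print('row',np.arctan2(v[1],v[0]),np.diff(P,axis=0).round(3).tolist())
for n,c in(('dropper',(212,132)),('dish',(282,130))):print(n,at(d,*c,.05 if n[1]=='r' else .02).round(3))
print(tool()[1].round(3))
print([at(d,*f(c,(80,165)),.05).round(3) for c in((15,130),(655,5),(750,440),(95,595))])
E
```

```text
25 [0.6042 0.1491 0.08  ] [0.6038 0.1482 0.008 ]
50 [0.4647 0.2856 0.095 ] [0.4644 0.2844 0.008 ]
100 [0.5639 0.3122 0.11  ] [0.5634 0.3125 0.008 ]
250 [0.4985 0.1369 0.15  ] [0.4983 0.1383 0.008 ]
250 [ 0.4906 -0.126   0.01  ]
100 [ 0.5315 -0.2086  0.01  ]
50 [ 0.565  -0.2771  0.01  ]
25 [ 0.5936 -0.3341  0.01  ]
row -1.1113940294422562 [[0.041, -0.083, 0.0], [0.034, -0.068, 0.0], [0.029, -0.057, 0.0]]
dropper [0.764 0.085 0.05 ]
dish [ 0.78  -0.095  0.02 ]
[[-0.956  0.293 -0.   ]
 [ 0.293  0.956 -0.001]
 [ 0.    -0.001 -1.   ]]
[array([0.61 , 0.403, 0.05 ]), array([0.677, 0.087, 0.05 ]), array([0.461, 0.036, 0.05 ]), array([0.386, 0.349, 0.05 ])]
```

Call:
{"fn": "arm_command", "kwargs": {
  "increments": [0, 0, 0, 0.163, 0, 0, 0, 0, 0.163, 0, 0, 0, 0, 0.163, 0, 0, 0, 0, 0.163, 0, 0, 0, 0, 0.163, 0, 0, 0, 0, 0, 0],
  "grip_force": 15
}}

```text
t: 0.9
tcp_pos: [0.2054, 0.6691, 0.2247]
ee_rot: [1.658, 2.668, -0.001]
contact_force: [-0.7, -0.5, -0.3]
opening: 0.0915
grasp_force: 0.0
```

```bash
cat >> h.py <<'E'
T={'f250':(.4985,.1372,.122),'p250':(.4906,-.126,.127),'f100':(.5637,.3123,.088),'p100':(.5315,-.2086,.093),
'f50':(.4646,.285,.074),'p50':(.565,-.2771,.079),'f25':(.604,.1487,.064),'p25':(.5936,-.3341,.069)}
def go(a,b=None):
    p,M=tool(); p=p if b is None else np.array(T[b])
    print(a,'from',b,(M.T@(np.array(T[a])-p)).round(4))
E
python3 - <<'E'
from h import *
p,M=tool();print(p,M.round(4))
go('f250')
for a,b in(('p250','f250'),('f100','p250'),('p100','f100'),('f50','p100'),('p50','f50'),('f25','p50'),('p25','f25')):go(a,b)
E
```

```text
[0.20537738 0.66906671 0.22472369] [[-4.430e-01  8.965e-01 -1.000e-04]
 [ 8.965e-01  4.430e-01 -4.000e-04]
 [-3.000e-04 -3.000e-04 -1.000e+00]]
f250 from None [-0.6067  0.0272  0.1029]
p250 from f250 [-0.2325 -0.1237 -0.0049]
f100 from p250 [0.3606 0.2597 0.0388]
p100 from f100 [-0.4527 -0.2596 -0.0048]
f50 from p100 [0.4722 0.1587 0.0188]
p50 from f50 [-0.5484 -0.159  -0.0048]
f25 from p50 [0.3645 0.2236 0.0148]
p25 from f25 [-0.4282 -0.2232 -0.0048]
```

Call:
{"fn": "arm_command", "kwargs": {
  "increments": [-0.055, 0.0025, 0, 0, 0, -0.055, 0.0025, 0, 0, 0, -0.055, 0.0025, 0, 0, 0, -0.055, 0.0025, 0, 0, 0, -0.055, 0.0025, 0, 0, 0, -0.055, 0.0025, 0, 0, 0, -0.055, 0.0025, 0, 0, 0, -0.055, 0.0025, 0, 0, 0, -0.055, 0.0025, 0, 0, 0, -0.055, 0.0025, 0, 0, 0, -0.0567, 0.0022, 0, 0, 0, 0, 0, 0, 0, 0]
}}

```text
t: 2.4
tcp_pos: [0.4993, 0.1344, 0.225]
ee_rot: [1.659, 2.668, 0.0]
contact_force: [-1.6, 0.5, -0.9]
opening: 0.0909
grasp_force: 0.0
```

Run:
```python
from h import *
p,M=tool();print(p);go('f250')
a=cv2.resize(arm.get_image('side')['image'][150:384,150:400],None,fx=2.4,fy=2.4);cv2.imwrite('pics/s1.png',a)
```

```text
[0.49934239 0.13440841 0.22504196]
f250 from None [0.0029 0.0004 0.103 ]
```

View pics/s1.png

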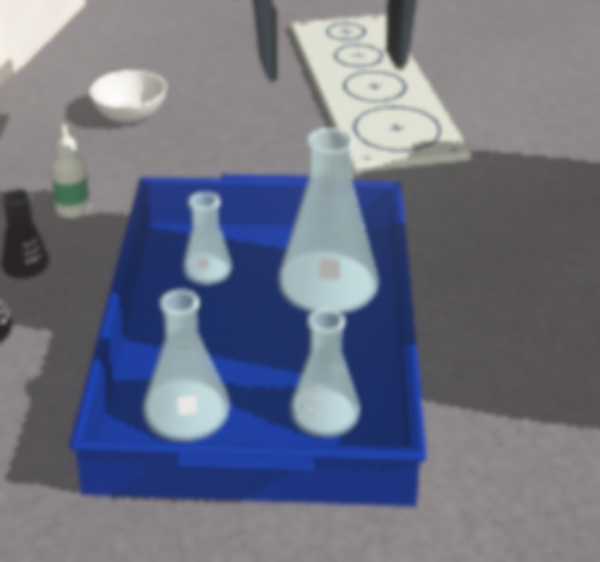

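The side view shows the open fingers at crop (270,75) and (398,65), centred over the 250 ml rim at (329,140). I'll descend and grip.

Call:
{"fn": "arm_command", "kwargs": {
  "increments": [0.003, 0, 0.025, 0, 0, 0, 0, 0.025, 0, 0, 0, 0, 0.025, 0, 0, 0, 0, 0.018, 0, 0, 0, 0, 0.01, 0, 0, 0, 0, 0, 0, 0, 0, 0, 0, 0, 1, 0, 0, 0, 0, 1, 0, 0, 0, 0, 1, 0, 0, 0, 0, 1, 0, 0, 0, 0, 1, 0, 0, 0, 0, 1],
  "grip_force": 15
}}

```text
t: 3.95
tcp_pos: [0.4968, 0.1398, 0.122]
ee_rot: [1.659, 2.668, 0.0]
contact_force: [-0.3, -0.1, -0.1]
opening: 0.0339
grasp_force: 2.2
```

Call:
{"fn": "arm_command", "kwargs": {
  "increments": [0, 0, 0, 0, 1, 0, 0, 0, 0, 1, 0, 0, -0.005, 0, 1, 0, 0, -0.01, 0, 1, 0, 0, -0.02, 0, 1, 0, 0, -0.02, 0, 1, 0, 0, -0.015, 0, 1, 0, 0, -0.01, 0, 1, 0, 0, 0, 0, 1, 0, 0, 0, 0, 1]
}}

```text
t: 5.2
tcp_pos: [0.4964, 0.1397, 0.2014]
ee_rot: [-1.659, -2.667, 0.001]
contact_force: [0.7, 0.2, -2.0]
opening: 0.0336
grasp_force: 15.0
```

Run:
```python
from h import *
go('p250')
a=cv2.resize(arm.get_image('side')['image'][100:384,150:400],None,fx=2,fy=2);cv2.imwrite('pics/s2.png',a)
```

```text
p250 from None [-0.2357 -0.1226  0.0744]
```

View pics/s2.png

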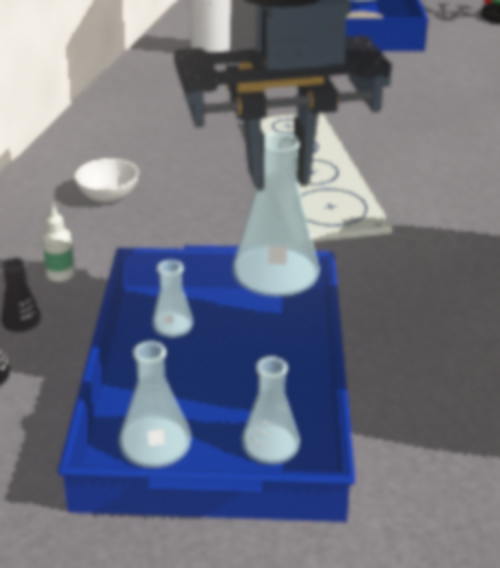

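The 250 ml flask hangs upright in the jaws at crop (277,265), and the other three haven't moved. I'll carry it to its ring.

Call:
{"fn": "arm_command", "kwargs": {
  "increments": [-0.012, -0.0063, 0, 0, 1, -0.025, -0.0132, 0, 0, 1, -0.03, -0.0158, 0, 0, 1, -0.03, -0.0158, 0, 0, 1, -0.03, -0.0158, 0, 0, 1, -0.03, -0.0158, 0, 0, 1, -0.03, -0.0158, 0, 0, 1, -0.025, -0.0132, 0, 0, 1, -0.0137, -0.0072, 0, 0, 1, -0.007, -0.0037, 0, 0, 1, 0, 0, 0, 0, 1, 0, 0, 0, 0, 1]
}}

```text
t: 6.75
tcp_pos: [0.4896, -0.1226, 0.2019]
ee_rot: [-1.658, -2.668, -0.0]
contact_force: [0.3, -0.4, -1.0]
opening: 0.0339
grasp_force: 15.0
```

Call:
{"fn": "arm_command", "kwargs": {
  "increments": [0, 0, 0.01, 0, 1, 0, 0, 0.018, 0, 1, 0, 0, 0.018, 0, 1, 0, 0, 0.012, 0, 1, 0, 0, 0.008, 0, 1, 0, 0, 0.004, 0, 1, 0, 0, 0.001, 0, 1, 0, 0, 0, 0, 1, 0, 0, 0, 0, 1]
}}

```text
t: 7.88
tcp_pos: [0.4899, -0.1232, 0.1313]
ee_rot: [1.659, 2.667, 0.0]
contact_force: [0.7, -0.3, -1.9]
opening: 0.0339
grasp_force: 15.0
```

Run:
```python
from h import *
go('p250'); s=arm.get_state();print(s['contact_force'])
d=arm.get_image('side');print(px(d,(.4906,-.126,.01)))
a=cv2.resize(d['image'][80:240,220:380],None,fx=3.7,fy=3.7,interpolation=cv2.INTER_CUBIC);cv2.imwrite('pics/s3.png',a)
```

```text
p250 from None [-0.0028 -0.0005  0.0043]
[ 0.68926763 -0.27666007 -1.93785191]
[315.01851481 203.16323305]
```

View pics/s3.png

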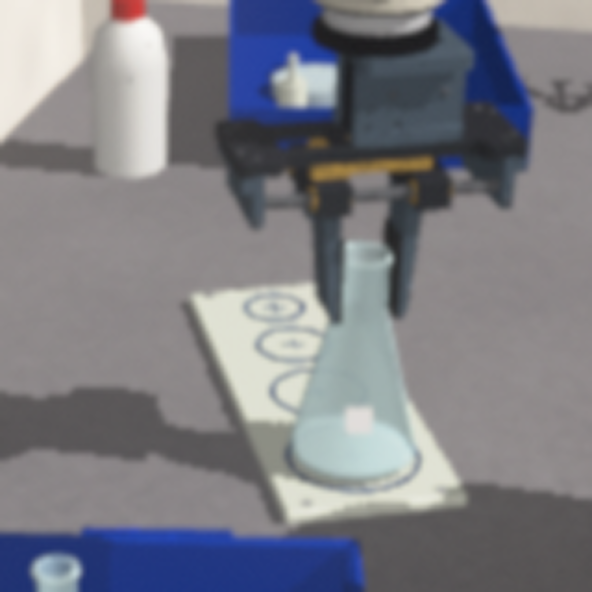

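The flask is just above the largest ring, which shows evenly around its foot. I'll lower it, release and rise.

Call:
{"fn": "arm_command", "kwargs": {
  "increments": [0, 0, 0.002, 0, 1, 0, 0, 0.0015, 0, 1, 0, 0, 0.001, 0, 1, 0, 0, 0, 0, 1, 0, 0, 0, 0, 0.3, 0, 0, 0, 0, 0.3, 0, 0, 0, 0, 0.3, 0, 0, 0, 0, 0.3, 0, 0, 0, 0, 0.3]
}}

```text
t: 9.05
tcp_pos: [0.4896, -0.1232, 0.1264]
ee_rot: [1.659, 2.668, -0.0]
contact_force: [-0.0, -1.3, 0.2]
opening: 0.0638
grasp_force: 0.0
```

Call:
{"fn": "arm_command", "kwargs": {
  "increments": [0, 0, -0.02, 0, 0.3, 0, 0, -0.04, 0, 0.3, 0, 0, -0.04, 0, 0.3, 0, 0, 0, 0, 0.3, 0, 0, 0, 0, 0.3]
}}

```text
t: 9.68
tcp_pos: [0.4893, -0.1231, 0.2258]
ee_rot: [-1.659, -2.667, 0.0]
contact_force: [0.4, 0.8, -0.2]
opening: 0.0638
grasp_force: 0.0
```

Run:
```python
from h import *
go('f100')
```

```text
f100 from None [0.3576 0.2593 0.1379]
```

Call:
{"fn": "arm_command", "kwargs": {
  "increments": [0.0358, 0.0259, 0, 0, 0.3, 0.0358, 0.0259, 0, 0, 0.3, 0.0358, 0.0259, 0, 0, 0.3, 0.0358, 0.0259, 0, 0, 0.3, 0.0358, 0.0259, 0, 0, 0.3, 0.0358, 0.0259, 0, 0, 0.3, 0.0358, 0.0259, 0, 0, 0.3, 0.0358, 0.0259, 0, 0, 0.3, 0.0358, 0.0259, 0, 0, 0.3, 0.0358, 0.0259, 0, 0, 0.3, 0, 0, 0, 0, 0.3, 0, 0, 0, 0, 0.3]
}}

```text
t: 11.18
tcp_pos: [0.5629, 0.3118, 0.2249]
ee_rot: [-1.658, -2.667, 0.003]
contact_force: [0.3, -0.2, 0.3]
opening: 0.0643
grasp_force: 0.0
```

Call:
{"fn": "arm_command", "kwargs": {
  "increments": [0, 0, 0.02, 0, 0.3, 0, 0, 0.025, 0, 0.3, 0, 0, 0.015, 0, 0.3, 0, 0, 0, 0, 0.3, 0, 0, 0, 0, 0.3]
}}

```text
t: 11.8
tcp_pos: [0.564, 0.3124, 0.1669]
ee_rot: [1.659, 2.667, 0.001]
contact_force: [0.3, 0.2, -0.0]
opening: 0.0643
grasp_force: 0.0
```

Run:
```python
from h import *
go('f100')
```

```text
f100 from None [ 0.     -0.0004  0.0789]
```

Call:
{"fn": "arm_command", "kwargs": {
  "increments": [0, 0, 0.02, 0, 0.3, 0, 0, 0.025, 0, 0.3, 0, 0, 0.022, 0, 0.3, 0, 0, 0.012, 0, 0.3, 0, 0, 0, 0, 0.3, 0, 0, 0, 0, 1, 0, 0, 0, 0, 1, 0, 0, 0, 0, 1, 0, 0, 0, 0, 1, 0, 0, 0, 0, 1, 0, 0, 0, 0, 1, 0, 0, 0, 0, 1]
}}

```text
t: 13.3
tcp_pos: [0.5638, 0.3125, 0.0876]
ee_rot: [1.659, 2.668, 0.0]
contact_force: [-0.1, -0.0, 2.1]
opening: 0.0228
grasp_force: 15.0
```

Call:
{"fn": "arm_command", "kwargs": {
  "increments": [0, 0, 0, 0, 1, 0, 0, 0, 0, 1, 0, 0, -0.005, 0, 1, 0, 0, -0.015, 0, 1, 0, 0, -0.025, 0, 1, 0, 0, -0.035, 0, 1, 0, 0, -0.035, 0, 1, 0, 0, -0.035, 0, 1, 0, 0, -0.015, 0, 1, 0, 0, -0.005, 0, 1, 0, 0, 0, 0, 1, 0, 0, 0, 0, 1]
}}

```text
t: 14.8
tcp_pos: [0.5632, 0.3122, 0.2561]
ee_rot: [-1.659, -2.667, 0.003]
contact_force: [0.2, 0.0, -0.8]
opening: 0.0227
grasp_force: 15.0
```

Run:
```python
from h import *
go('p100')
a=cv2.resize(arm.get_image('side')['image'][0:384,100:400],None,fx=1.5,fy=1.5);cv2.imwrite('pics/s4.png',a)
```

```text
p100 from None [-0.4531 -0.2583  0.1636]
```

View pics/s4.png

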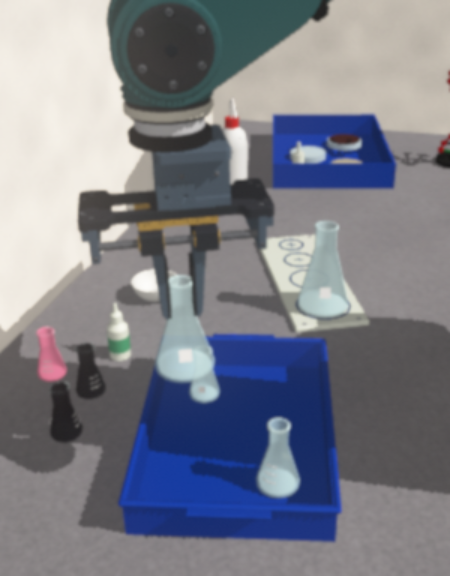

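The 100 ml flask is held upright at crop (185,340), and the 250 ml stands on its ring at crop (325,290).

Call:
{"fn": "arm_command", "kwargs": {
  "increments": [-0.02, -0.0115, 0, 0, 1, -0.041, -0.0235, 0, 0, 1, -0.041, -0.0235, 0, 0, 1, -0.041, -0.0235, 0, 0, 1, -0.041, -0.0235, 0, 0, 1, -0.041, -0.0235, 0, 0, 1, -0.041, -0.0235, 0, 0, 1, -0.041, -0.0235, 0, 0, 1, -0.041, -0.0235, 0, 0, 1, -0.041, -0.0235, 0, 0, 1, -0.041, -0.0235, 0, 0, 1, -0.0227, -0.0131, 0, 0, 1]
}}

```text
t: 16.35
tcp_pos: [0.5297, -0.211, 0.2571]
ee_rot: [-1.661, -2.666, 0.0]
contact_force: [0.4, -0.3, -1.1]
opening: 0.0227
grasp_force: 15.0
```

Call:
{"fn": "arm_command", "kwargs": {
  "increments": [0, 0, 0, 0, 1, 0, 0, 0, 0, 1, 0, 0, 0.01, 0, 1, 0, 0, 0.025, 0, 1, 0, 0, 0.03, 0, 1, 0, 0, 0.03, 0, 1, 0, 0, 0.025, 0, 1, 0, 0, 0.02, 0, 1, 0, 0, 0.01, 0, 1, 0, 0, 0.005, 0, 1, 0, 0, 0, 0, 1, 0, 0, 0, 0, 1]
}}

```text
t: 17.85
tcp_pos: [0.5314, -0.2086, 0.1031]
ee_rot: [1.659, 2.667, 0.0]
contact_force: [-0.2, 0.1, -1.2]
opening: 0.0227
grasp_force: 15.0
```

Run:
```python
from h import *
go('p100'); print(arm.get_state()['contact_force'])
```

```text
p100 from None [-0.0001  0.0001  0.0101]
[-0.22778037  0.13645443 -1.23257928]
```

Call:
{"fn": "arm_command", "kwargs": {
  "increments": [0, 0, 0.005, 0, 1, 0, 0, 0.003, 0, 1, 0, 0, 0.0015, 0, 1, 0, 0, 0.0008, 0, 1, 0, 0, 0, 0, 1, 0, 0, 0, 0, 0.4, 0, 0, 0, 0, 0.4, 0, 0, 0, 0, 0.4, 0, 0, 0, 0, 0.4, 0, 0, 0, 0, 0.4]
}}

```text
t: 19.1
tcp_pos: [0.531, -0.2084, 0.0921]
ee_rot: [-1.659, -2.668, 0.0]
contact_force: [0.6, -0.2, -0.9]
opening: 0.055
grasp_force: 0.0
```

Call:
{"fn": "arm_command", "kwargs": {
  "increments": [0, 0, -0.02, 0, 0.4, 0, 0, -0.05, 0, 0.4, 0, 0, -0.05, 0, 0.4, 0, 0, -0.01, 0, 0.4, 0, 0, 0, 0, 0.4, 0, 0, 0, 0, 0.4]
}}

```text
t: 19.85
tcp_pos: [0.5303, -0.2081, 0.2211]
ee_rot: [-1.658, -2.666, 0.0]
contact_force: [-0.3, 0.3, 0.7]
opening: 0.0548
grasp_force: 0.0
```

Run:
```python
from h import *
go('f50')
```

```text
f50 from None [0.4712 0.1592 0.1475]
```

Call:
{"fn": "arm_command", "kwargs": {
  "increments": [0.0429, 0.01445, 0, 0, 0.4, 0.0429, 0.01445, 0, 0, 0.4, 0.0429, 0.01445, 0, 0, 0.4, 0.0429, 0.01445, 0, 0, 0.4, 0.0429, 0.01445, 0, 0, 0.4, 0.0429, 0.01445, 0, 0, 0.4, 0.0429, 0.01445, 0, 0, 0.4, 0.0429, 0.01445, 0, 0, 0.4, 0.0429, 0.01445, 0, 0, 0.4, 0.0429, 0.01445, 0, 0, 0.4, 0.0429, 0.01445, 0, 0, 0.4, 0, 0, 0, 0, 0.4]
}}

```text
t: 21.35
tcp_pos: [0.4639, 0.287, 0.2208]
ee_rot: [-1.655, -2.669, 0.003]
contact_force: [-0.6, -1.0, -1.5]
opening: 0.0546
grasp_force: 0.0
```

Call:
{"fn": "arm_command", "kwargs": {
  "increments": [0, 0, 0.02, 0, 0.4, 0, 0, 0.025, 0, 0.4, 0, 0, 0.015, 0, 0.4, 0, 0, 0, 0, 0.4, 0, 0, 0, 0, 0.4]
}}

```text
t: 21.98
tcp_pos: [0.4652, 0.2851, 0.1627]
ee_rot: [1.659, 2.667, 0.001]
contact_force: [0.6, 0.1, -0.5]
opening: 0.0548
grasp_force: 0.0
```

Run:
```python
from h import *
go('f50')
```

```text
f50 from None [ 0.0002 -0.0007  0.0887]
```

Call:
{"fn": "arm_command", "kwargs": {
  "increments": [0, 0, 0.025, 0, 0.4, 0, 0, 0.03, 0, 0.4, 0, 0, 0.022, 0, 0.4, 0, 0, 0.0115, 0, 0.4, 0, 0, 0, 0, 0.4, 0, 0, 0, 0, 1, 0, 0, 0, 0, 1, 0, 0, 0, 0, 1, 0, 0, 0, 0, 1, 0, 0, 0, 0, 1, 0, 0, 0, 0, 1, 0, 0, 0, 0, 1]
}}

```text
t: 23.48
tcp_pos: [0.4651, 0.2853, 0.0738]
ee_rot: [1.659, 2.668, 0.001]
contact_force: [1.0, 0.1, 5.3]
opening: 0.0214
grasp_force: 15.0
```

Call:
{"fn": "arm_command", "kwargs": {
  "increments": [0, 0, 0, 0, 1, 0, 0, -0.005, 0, 1, 0, 0, -0.015, 0, 1, 0, 0, -0.025, 0, 1, 0, 0, -0.035, 0, 1, 0, 0, -0.035, 0, 1, 0, 0, -0.035, 0, 1, 0, 0, -0.015, 0, 1, 0, 0, -0.005, 0, 1, 0, 0, 0, 0, 1, 0, 0, 0, 0, 1]
}}

```text
t: 24.85
tcp_pos: [0.4644, 0.2849, 0.2424]
ee_rot: [-1.659, -2.667, 0.003]
contact_force: [-0.3, -0.6, 0.0]
opening: 0.022
grasp_force: 15.0
```

Run:
```python
from h import *
go('p50')
```

```text
p50 from None [-0.5485 -0.1579  0.1638]
```

Call:
{"fn": "arm_command", "kwargs": {
  "increments": [-0.02, -0.0058, 0, 0, 1, -0.0457, -0.01325, 0, 0, 1, -0.0457, -0.01325, 0, 0, 1, -0.0457, -0.01325, 0, 0, 1, -0.0457, -0.01325, 0, 0, 1, -0.0457, -0.01325, 0, 0, 1, -0.0457, -0.01325, 0, 0, 1, -0.0457, -0.01325, 0, 0, 1, -0.0457, -0.01325, 0, 0, 1, -0.0457, -0.01325, 0, 0, 1, -0.0457, -0.01325, 0, 0, 1, -0.0457, -0.01325, 0, 0, 1]
}}

```text
t: 26.35
tcp_pos: [0.5592, -0.2531, 0.2431]
ee_rot: [-1.659, -2.667, 0.0]
contact_force: [-0.3, 0.0, -0.4]
opening: 0.0215
grasp_force: 15.0
```

Call:
{"fn": "arm_command", "kwargs": {
  "increments": [-0.0257, -0.0075, 0, 0, 1, 0, 0, 0, 0, 1, 0, 0, 0, 0, 1, 0, 0, 0.01, 0, 1, 0, 0, 0.025, 0, 1, 0, 0, 0.03, 0, 1, 0, 0, 0.03, 0, 1, 0, 0, 0.025, 0, 1, 0, 0, 0.02, 0, 1, 0, 0, 0.01, 0, 1, 0, 0, 0, 0, 1, 0, 0, 0, 0, 1]
}}

```text
t: 27.85
tcp_pos: [0.5652, -0.2773, 0.0945]
ee_rot: [1.658, 2.667, 0.0]
contact_force: [-0.4, -0.1, -1.1]
opening: 0.0216
grasp_force: 15.0
```

Run:
```python
from h import *
go('p50'); print(arm.get_state()['contact_force'])
d=arm.get_image('side')
a=cv2.resize(d['image'][60:240,220:400],None,fx=3.3,fy=3.3,interpolation=cv2.INTER_CUBIC);cv2.imwrite('pics/s5.png',a)
```

```text
p50 from None [ 0.0002 -0.0001  0.0155]
[-0.41331694 -0.06703866 -1.12572644]
```

View pics/s5.png

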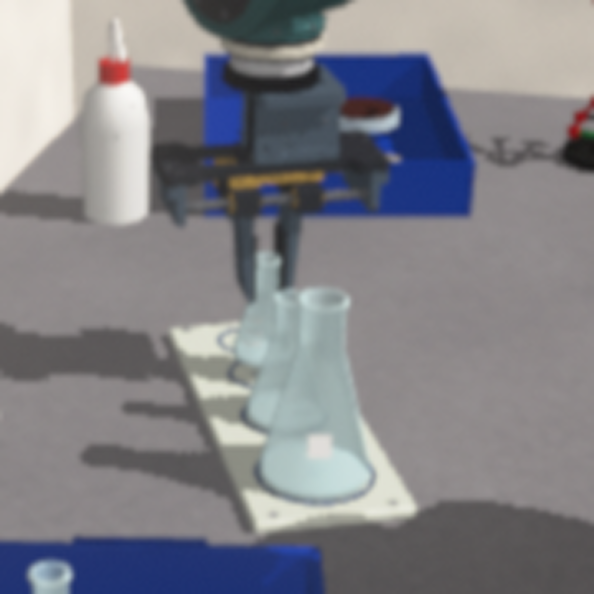

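The 250 ml and 100 ml flasks stand in their rings, and the 50 ml hangs over its own. I'll lower it and release.

Call:
{"fn": "arm_command", "kwargs": {
  "increments": [0, 0, 0.008, 0, 1, 0, 0, 0.004, 0, 1, 0, 0, 0.002, 0, 1, 0, 0, 0.001, 0, 1, 0, 0, 0.0006, 0, 1, 0, 0, 0, 0, 1, 0, 0, 0, 0, 0.4, 0, 0, 0, 0, 0.4, 0, 0, 0, 0, 0.4, 0, 0, 0, 0, 0.4, 0, 0, 0, 0, 0.4]
}}

```text
t: 29.28
tcp_pos: [0.5647, -0.277, 0.078]
ee_rot: [-1.659, -2.668, 0.0]
contact_force: [-0.5, 1.6, -0.5]
opening: 0.0544
grasp_force: 0.0
```

Call:
{"fn": "arm_command", "kwargs": {
  "increments": [0, 0, -0.02, 0, 0.4, 0, 0, -0.05, 0, 0.4, 0, 0, -0.05, 0, 0.4, 0, 0, -0.02, 0, 0.4, 0, 0, 0, 0, 0.4, 0, 0, 0, 0, 0.4]
}}

```text
t: 30.02
tcp_pos: [0.564, -0.2767, 0.2168]
ee_rot: [-1.658, -2.666, 0.0]
contact_force: [-0.3, -0.8, 0.1]
opening: 0.0546
grasp_force: 0.0
```

Run:
```python
from h import *
go('f25')
```

```text
f25 from None [0.3637 0.2241 0.1531]
```

Call:
{"fn": "arm_command", "kwargs": {
  "increments": [0.03645, 0.02236, 0, 0, 0.4, 0.03645, 0.02236, 0, 0, 0.4, 0.03645, 0.02236, 0, 0, 0.4, 0.03645, 0.02236, 0, 0, 0.4, 0.03645, 0.02236, 0, 0, 0.4, 0.03645, 0.02236, 0, 0, 0.4, 0.03645, 0.02236, 0, 0, 0.4, 0.03645, 0.02236, 0, 0, 0.4, 0.03645, 0.02236, 0, 0, 0.4, 0.03645, 0.02236, 0, 0, 0.4, 0, 0, 0, 0, 0.4, 0, 0, 0, 0, 0.4]
}}

```text
t: 31.52
tcp_pos: [0.6034, 0.1484, 0.2166]
ee_rot: [-1.658, -2.667, 0.003]
contact_force: [0.1, -0.8, -0.1]
opening: 0.0545
grasp_force: 0.0
```

Call:
{"fn": "arm_command", "kwargs": {
  "increments": [0, 0, 0.02, 0, 0.4, 0, 0, 0.025, 0, 0.4, 0, 0, 0.02, 0, 0.4, 0, 0, 0, 0, 0.4, 0, 0, 0, 0, 0.4]
}}

```text
t: 32.15
tcp_pos: [0.6044, 0.1486, 0.1534]
ee_rot: [1.659, 2.667, 0.0]
contact_force: [0.3, 0.1, -0.1]
opening: 0.055
grasp_force: 0.0
```

Run:
```python
from h import *
go('f25')
```

```text
f25 from None [ 0.0003 -0.0004  0.0894]
```

Call:
{"fn": "arm_command", "kwargs": {
  "increments": [0, 0, 0.025, 0, 0.4, 0, 0, 0.03, 0, 0.4, 0, 0, 0.022, 0, 0.4, 0, 0, 0.0115, 0, 0.4, 0, 0, 0, 0, 0.4, 0, 0, 0, 0, 1, 0, 0, 0, 0, 1, 0, 0, 0, 0, 1, 0, 0, 0, 0, 1, 0, 0, 0, 0, 1, 0, 0, 0, 0, 1, 0, 0, 0, 0, 1]
}}

```text
t: 33.65
tcp_pos: [0.6043, 0.1488, 0.0648]
ee_rot: [1.659, 2.668, 0.0]
contact_force: [-1.0, 0.4, 6.2]
opening: 0.0219
grasp_force: 15.0
```

Call:
{"fn": "arm_command", "kwargs": {
  "increments": [0, 0, 0, 0, 1, 0, 0, -0.005, 0, 1, 0, 0, -0.015, 0, 1, 0, 0, -0.025, 0, 1, 0, 0, -0.035, 0, 1, 0, 0, -0.035, 0, 1, 0, 0, -0.035, 0, 1, 0, 0, -0.015, 0, 1, 0, 0, -0.005, 0, 1, 0, 0, 0, 0, 1, 0, 0, 0, 0, 1]
}}

```text
t: 35.02
tcp_pos: [0.6036, 0.1486, 0.2333]
ee_rot: [-1.658, -2.667, 0.002]
contact_force: [0.6, 0.4, -0.1]
opening: 0.0218
grasp_force: 15.0
```

Run:
```python
from h import *
go('p25')
```

```text
p25 from None [-0.4286 -0.2221  0.1645]
```

Call:
{"fn": "arm_command", "kwargs": {
  "increments": [-0.02, -0.0104, 0, 0, 1, -0.0388, -0.0202, 0, 0, 1, -0.0388, -0.0202, 0, 0, 1, -0.0388, -0.0202, 0, 0, 1, -0.0388, -0.0202, 0, 0, 1, -0.0388, -0.0202, 0, 0, 1, -0.0388, -0.0202, 0, 0, 1, -0.0388, -0.0202, 0, 0, 1, -0.0388, -0.0202, 0, 0, 1, -0.0388, -0.0202, 0, 0, 1, -0.0388, -0.0202, 0, 0, 1, -0.0202, -0.0108, 0, 0, 1]
}}

```text
t: 36.52
tcp_pos: [0.5921, -0.3366, 0.2339]
ee_rot: [-1.661, -2.666, 0.0]
contact_force: [0.4, -0.1, -0.2]
opening: 0.0212
grasp_force: 15.0
```

Call:
{"fn": "arm_command", "kwargs": {
  "increments": [0, 0, 0, 0, 1, 0, 0, 0, 0, 1, 0, 0, 0.01, 0, 1, 0, 0, 0.025, 0, 1, 0, 0, 0.03, 0, 1, 0, 0, 0.03, 0, 1, 0, 0, 0.025, 0, 1, 0, 0, 0.02, 0, 1, 0, 0, 0.01, 0, 1, 0, 0, 0, 0, 1, 0, 0, 0, 0, 1]
}}

```text
t: 37.9
tcp_pos: [0.5937, -0.3343, 0.0854]
ee_rot: [1.658, 2.667, 0.0]
contact_force: [-0.2, 0.3, -0.3]
opening: 0.0213
grasp_force: 15.0
```

Run:
```python
from h import *
go('p25'); print(arm.get_state()['contact_force'])
```

```text
p25 from None [ 0.0002 -0.0001  0.0164]
[-0.24146358  0.31897601 -0.26574477]
```

Call:
{"fn": "arm_command", "kwargs": {
  "increments": [0, 0, 0.008, 0, 1, 0, 0, 0.004, 0, 1, 0, 0, 0.002, 0, 1, 0, 0, 0.001, 0, 1, 0, 0, 0.0008, 0, 1, 0, 0, 0, 0, 1, 0, 0, 0, 0, 0.4, 0, 0, 0, 0, 0.4, 0, 0, 0, 0, 0.4, 0, 0, 0, 0, 0.4, 0, 0, 0, 0, 0.4]
}}

```text
t: 39.28
tcp_pos: [0.5932, -0.334, 0.0687]
ee_rot: [-1.659, -2.668, 0.0]
contact_force: [0.3, 0.8, -0.2]
opening: 0.0548
grasp_force: 0.0
```

Call:
{"fn": "arm_command", "kwargs": {
  "increments": [0, 0, -0.02, 0, 0.4, 0, 0, -0.05, 0, 0.4, 0, 0, -0.05, 0, 0.4, 0, 0, -0.04, 0, 0.4, 0.05, 0.02, -0.02, 0, 0.4, 0.05, 0.02, 0, 0, 0.4, 0.05, 0.02, 0, 0, 0.4, 0.05, 0.02, 0, 0, 0.4, 0.05, 0.02, 0, 0, 0.4, 0.05, 0.02, 0, 0, 0.4, 0, 0, 0, 0, 0.4, 0, 0, 0, 0, 0.4]
}}

```text
t: 40.78
tcp_pos: [0.5684, -0.012, 0.2497]
ee_rot: [1.658, 2.667, 0.001]
contact_force: [-0.2, 0.2, -0.4]
opening: 0.0547
grasp_force: 0.0
```

Run:
```python
from h import *
d=snap('top','t9.png');print(tool()[0])
i=d['image']
for n,c in(('25',.038),('50',.045),('100',.0525),('250',.0725)):
    p=T['p'+n]; print(n,'foot px',px(d,(p[0],p[1],.012)).round(1),'rim',px(d,(p[0],p[1],.01+2*c)).round(1))
cv2.imwrite('pics/t9c.png',cv2.resize(i[160:280,258:408],None,fx=5,fy=5,interpolation=cv2.INTER_CUBIC))
```

```text
[ 0.56845188 -0.01246959  0.24950772]
25 foot px [374.  201.5] rim [384.  198.2]
50 foot px [352.4 212.3] rim [362.4 209.4]
100 foot px [326.1 225.2] rim [335.  223.1]
250 foot px [294.1 241. ] rim [301.6 240.7]
```

View pics/t9c.png

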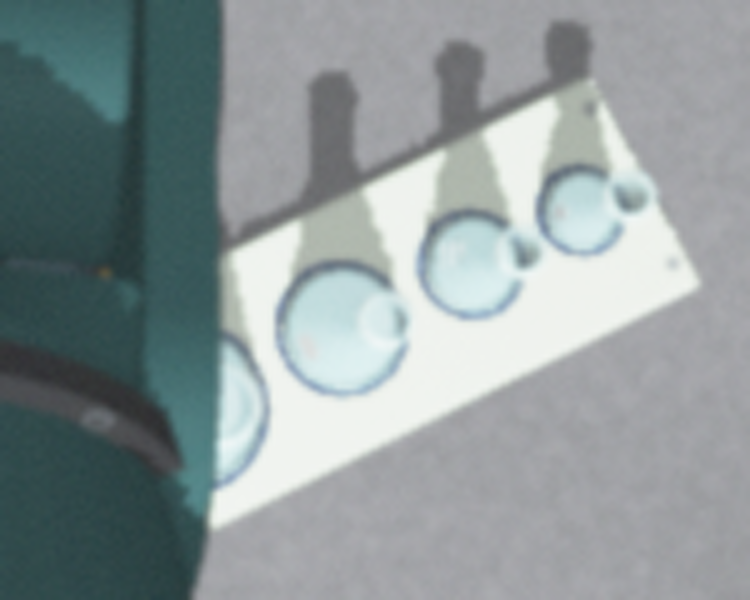

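The 25, 50 and 100 ml flasks stand centred in their rings. The visible part of the 250 ml looks centred too, and I saw it in place earlier. The gripper is clear of everything.

```bash
python3 -c "
from station import arm
print(arm.job_done())"
```

```text
the job is handed in; nothing more can be done
None
```

All four flasks are standing upright on the rings of their own size, the dropper bottle and dish were left alone, and the job is handed in (no verdict came back); the arm partly hid the 250 ml in the last picture, but earlier views showed it in its ring.

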